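# Slide a key tag out over the shelf edge

### The job

Gently slide the wooden key tag flat along the pine shelf and out over its long front edge, the one with the key hooks beneath it, until the end with the ring hole sticks out about 30 mm, square to the edge, so that a split ring can be threaded through. Only push it with the fingertips: do not pinch, lift or drop it, and leave the file, the key blank and the pencil cup where they are. Finish with the hand clear of everything.

Things in the scene. Friction and masses are not known exactly. Their poses are not given: they have to be found in the camera images.
- tag: the wooden key tag: a flat dark-wood plate 110 x 42 mm and 8 mm thick, about 28 g, loose, lying flat on the shelf. Origin: centre of its underside. x: along its length towards the end with the ring hole, z up. At the start the hole end points roughly (within about 30 degrees) at the front edge and lies 15 to 60 mm inside it
- tag_end (a point): middle of the tag's end face at the hole end, at the underside: 55 mm from the tag's origin along its x. The overhang is how far this point is beyond the front edge
- tag_hole (a point): centre of the ring hole (9 mm across, right through) at the tag's upper face: 42 mm from the tag's origin along its x, 13 mm in from the end face
- shelf: the fixed pine key shelf standing on the console table: a board 240 mm deep (x) by 680 mm wide (y) and 20 mm thick on two cheeks; its flat upper face is 110 mm above the table, with no lip. Origin: on the table under the board's centre. x points to the front edge (away from the robot), y to the vise end. The front edge is at x = +120 mm, with hooks and hanging keys on a rail below the board
- shelf_edge (a point): middle of the shelf's front edge at the height of the upper face (x = 120, y = 0, z = 110 mm of the shelf); same axes as the shelf
- vise: small dark cast-iron vise bolted to the shelf, at x = 50, y = 287 mm of the shelf; base 84 mm wide (y), 77 mm high, jaws 42 mm wide, with the screw and T-handle out over the front edge. Fixed. Origin: centre of its base on the shelf's upper face
- key_blank: half-cut brass key blank, 60 x 26 x 3 mm, 14 g, loose, flat on the shelf about 190 mm to one side of the shelf's middle (the file is at the other side). Origin: on its underside, near the middle of its length. Leave alone
- file: bare flat steel file with a tang, 164 x 16 x 4 mm, 75 g, loose, flat on the shelf, roughly along the shelf's x, about 190 mm to the side of the middle. Origin: on its underside, near the middle of its length. Leave alone
- cup: tin pencil cup, 68 mm across and 92 mm high, with pencils up to 153 mm high, 160 g, loose, standing at the shelf's end away from the vise. Origin: centre of its underside. Leave alone

How it is judged:
At the end, for the whole second after the job is handed in: The tag lies still and flat on the shelf with its hole end 24 to 36 mm beyond the front edge (30 mm wanted) and its length within 0.13 rad (7 degrees) of square to that edge; the key blank, file and cup are within 12 mm of where they stood (x of tag_end in the frame of shelf_edge between 0.024 and 0.036 m and angle between the x axis of tag and the x axis of shelf, either way round below 0.13 rad and angle between tag's own z axis and vertical below 0.04 rad and z of tag in the frame of shelf_edge between -0.002 and 0.003 m and linear speed of tag below 0.01 m/s and distance of each of key_blank, file, cup from where it was at the start of the episode below 0.012 m); the robot touches nothing.
It fails at once if the tag is lifted more than 8 mm off the shelf or tipped by more than 0.2 rad (z of tag in the frame of shelf_edge above 0.008 m or angle between tag's own z axis and vertical above 0.2 rad).
It fails at once if the tag drops off the shelf (z of tag in the frame of shelf_edge below -0.02 m).
It fails at once if the tag is knocked along faster than 0.6 m/s (linear speed of tag above 0.6 m/s).
It fails at once if the tag is squeezed or pressed with more than 35 N (contact force between the fingers and tag above 35 N).
It fails at once if the key blank, file or pencil cup is shifted more than 12 mm (distance of any of key_blank, file, cup from where it was at the start of the episode above 0.012 m).
It also fails if it takes over 51 s, if anything falls off the work surface, if the arm or the gripper's body presses on something with over 40 N, if the wrist force passes 120 N, or if a joint passes its speed limit or range.

### The arm

A 6-joint arm with a two-finger parallel gripper is mounted at the origin on the work surface. World frame = base frame: x ahead of the robot, y to its left, z up, the work surface at z = 0. Lengths are in m, angles in rad, forces in N, time in s.
With the tool pointing down it reaches from about 0.35 to 0.975 m from the base axis. Payload 4.9 kg.
Tool frame: the origin (TCP) lies midway between the tips of the shut fingers; the grasp point (between the pads) lies 19 mm behind it; z points along the fingers, y is the line along which they close (so a half turn about z gives the same grasp; the last joint's range is limited). The gripper opens to 85 mm and grips with 20 to 120 N. Pads are 22 mm wide; open, the fingers measure 114 mm over their backs; the gripper's body (76 mm by 85 mm) begins 54 mm behind the grasp point. The pads swing forward as they close: fully open they stand 13 mm farther back than shut.
Start: joints at [1.068, 0.053, 1.613, -0, 1.476, -0.119], TCP at [0.234, 0.58, 0.231] pointing down, gripper open.
Joint ranges: [-3.01, 3.01], [-1.01, 2.22], [0.06, 2.58], [-1.02, 4.17], [0.09, 2.62], [-3.14, 3.14]. Speed limits (rad/s): [2.57, 2.57, 3.14, 3.14, 3.14, 3.14].

### API

Orientations are given as a unit quaternion [w, x, y, z].
In Python, from plant import manip gives the robot as it stands.
- The arm moves only by the tool shift_gripper, called in YAML: its name, and indented under it one key for each argument. Schema: {"type":"object","properties":{"motion":{"type":"array","items":{"type":"object","properties":{"aperture":{"type":"number"},"tx":{"type":"number"},"ty":{"type":"number"},"tz":{"type":"number"},"wx":{"type":"number"},"wy":{"type":"number"},"wz":{"type":"number"}},"additionalProperties":false,"required":["aperture"]},"minItems":1,"maxItems":5},"only":{"type":"string"},"quiet":{"type":"boolean"},"lines":{"type":"string"}},"required":["motion"],"additionalProperties":false}. motion is a list of rows, 1 to 5 of them, each an object with the fields aperture (the opening from 0.0 (shut) to 1.0 (fully open)), tx, ty, tz (the shift in shares of the most that a row can go, 1 being 62.5 mm), wx, wy, wz (a rotation vector in fractions of the full range, 1 being 2 rad); a field left out counts as zero (the opening has to be given); each row shifts and turns the commanded pose from where the row before left it, along the tool's axes as they then stand; what a row does not reach is not made up. A row lasts 1/8 s, in which the tool goes at most 0.0625 m and 0.188 rad, less where a joint would pass 70% of its speed; a pose out of reach is approached as far as the arm can. The fingers move at their own pace and stop on an object; the grip force is fixed at half the most. Time passes only in rows, so rows that do not move let the fingers close. The tool returns the time, the measured TCP pose, the force, the opening and the grip force at its end. only (a regular expression) keeps the lines of the reply that match it, lines (a string "A,B") keeps lines A to B, and quiet returns only ok. No shift or turn number may pass 1 either way. Input that does not fit is refused with a message, and nothing moves.
- manip.state(): the state, without advancing time (a new reading comes with each control period).
- manip.grab_frame(name): name is "scene" or "top"; returns the picture (480x640x3 uint8, red, green, blue); there is no depth.
- manip.camera_params(name): a dict with "intrinsics" (3x3 intrinsics, pixels), "k1" (the pictures are not rectified: a ray, as slopes to the right and down, at radius r is drawn at 1 + k1 r^2 times it, then the intrinsics apply), "xyz" and "orientation" of the camera in the world. Camera axes: x right, y down, z forward; pixel columns grow to the right and rows downward; lengths in m; the calibration is good to about 2 mm. A picture is of the moment at which its call begins. camera_params takes no time and is no camera call.
- manip.job_done(): hands the job in; it is judged then, once.
The state is a dict: "time": time; "joint_pos": joint angles; "joint_vel": joint speeds; "joint_efforts": joint torques, N m; "tool_pos": TCP position; "tool_rot": TCP orientation; "contact_force": force on the tool from outside, world axes, zero at the start; "ft_torque": the same for the moment, N m; "gripper_width": opening from 0.0 (shut) to 1.0 (fully open); "grasp_force": force on a finger pad.
Only numpy, scipy, OpenCV 4.12 (cv2) and the standard library are available. Lean on these libraries where they do the work, as an engineer would, in place of code of your own. Each camera call takes 0.05 s, during which the arm holds its last target. There are 200 camera calls.

## Working session

There is one attempt and no reset: what is moved stays moved. The work goes in short steps, Python scripts to look and compute and a tool call to move; the robot and the scene stay as the last step left them, time stands still between calls to the robot, and variables do not carry over. Pictures are saved under pics/ and viewed, at most 10 in all, crops included, and the job is handed in when it is done.

```bash
ls; mkdir -p pics; python3 - <<'E'
from plant import manip
import cv2
for n in("scene","top"):
    print(n,manip.camera_params(n)); cv2.imwrite(f"pics/{n}0.png",manip.grab_frame(n)[:,:,::-1])
s=manip.state();print(s["time"],s["tool_pos"],s["tool_rot"],s["contact_force"])
E
```

```text
pics
plant.py
scene {'intrinsics': array([[534.26951151,   0.        , 314.22959759],
       [  0.        , 534.26951151, 242.07531273],
       [  0.        ,   0.        ,   1.        ]]), 'k1': -0.10711182151521281, 'xyz': array([0.84513031, 0.4841104 , 0.91746259]), 'orientation': array([-0.08614117,  0.26265374,  0.92049477, -0.27619214])}
top {'intrinsics': array([[599.90056789,   0.        , 319.30923937],
       [  0.        , 599.90056789, 244.20728005],
       [  0.        ,   0.        ,   1.        ]]), 'k1': -0.0625837220242314, 'xyz': array([0.31276003, 0.01820659, 1.3471616 ]), 'orientation': array([ 0.07283782, -0.68942637,  0.71703079, -0.07247602])}
0.1 [0.23374269 0.57903523 0.23017562] [-2.84104909e-04  1.90726286e-01  9.81642811e-01 -8.91572883e-04] [-0.25391888  0.50422157 -0.36769399]
```

View pics/scene0.png

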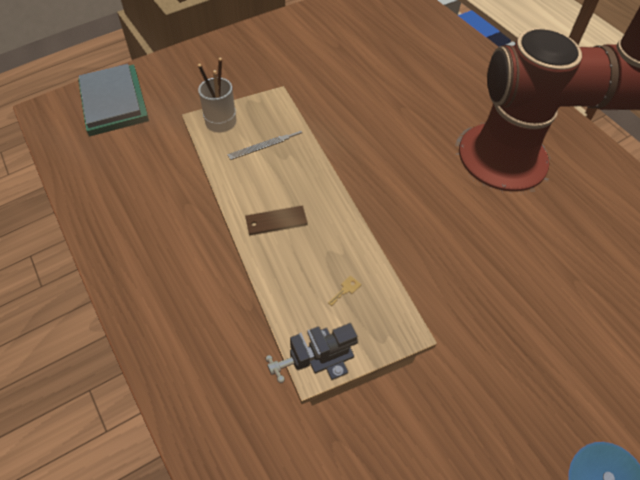

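View pics/top0.png

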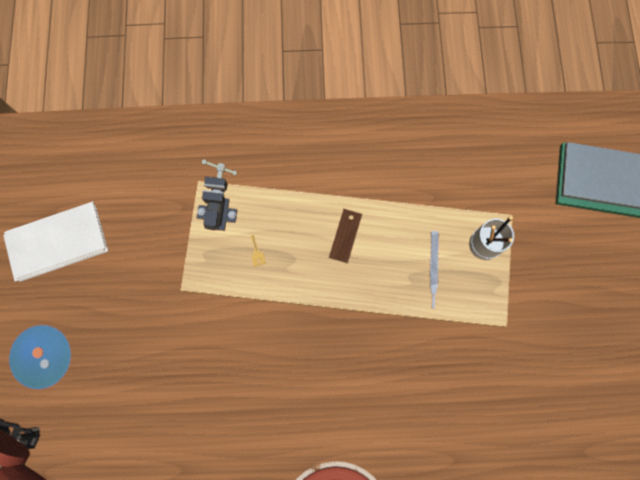

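The scene view shows the tag at about (276,220) with its hole near (255,224). In the top view the tag is at about (346,236), its hole near (351,217), and the shelf's front edge runs from (198,182) to (512,214). Next I'll enlarge and measure.

```bash
cat > h.py <<'E'
import numpy as np, cv2
from plant import manip
from scipy.spatial.transform import Rotation as R
def rays(n,px):
    c=manip.camera_params(n); q=c["orientation"]
    u=cv2.undistortPoints(np.array(px,float).reshape(-1,1,2),c["intrinsics"],np.array([c["k1"],0,0,0.])).reshape(-1,2)
    return c["xyz"],R.from_quat([*q[1:],q[0]]).apply(np.c_[u,np.ones(len(u))])
def at(n,px,z):
    o,d=rays(n,px); return o+d*((z-o[2])/d[:,2])[:,None]
def tri(p,q):
    o1,d1=rays("top",[p]);o2,d2=rays("scene",[q])
    A=np.c_[d1[0],-d2[0]];t=np.linalg.lstsq(A,o2-o1,rcond=None)[0]
    a,b=o1+t[0]*d1[0],o2+t[1]*d2[0]; return (a+b)/2,np.linalg.norm(a-b)
def tagbox(img,x0,y0,x1,y1):
    v=img[y0:y1,x0:x1].max(2); m=(cv2.resize(v,None,fx=8,fy=8,interpolation=cv2.INTER_CUBIC)<135).astype(np.uint8)
    c=max(cv2.findContours(m,cv2.RETR_EXTERNAL,cv2.CHAIN_APPROX_NONE)[0],key=cv2.contourArea)
    return (cv2.boxPoints(cv2.minAreaRect(c))+.5)/8-.5+[x0,y0]
E
python3 - <<'E'
from h import *
t=cv2.imread("pics/top0.png");s=cv2.imread("pics/scene0.png")
cv2.imwrite("pics/crop1.png",np.hstack([cv2.resize(t[180:280,300:400],None,fx=4,fy=4,interpolation=2),cv2.resize(s[170:270,225:325],None,fx=4,fy=4,interpolation=2)]))
for n,i,b in(("top",t,(320,200,372,270)),("scene",s,(240,200,315,240))):
    p=tagbox(i,*b);print(n,p.round(1).tolist())
    print(at(n,p,.118).round(4).tolist())
ed=[]
for x in range(250,480,5): # top view: shelf front edge, table->shelf brightness step
    g=cv2.GaussianBlur(t,(3,3),0)[170:230,x].astype(int).sum(1);k=np.argmax(np.diff(g));ed.append((x,170+k+.5))
w=at("top",ed,.11);l=cv2.fitLine(w[:,:2].astype(np.float32),cv2.DIST_HUBER,0,.001,.001).ravel();print("edge dir,pt",l)
print("corners",at("top",[(198,182),(512,214),(507,325),(182,291)],.11).round(3).tolist())
print("tri hole",tri((351,217),(254.5,224.5)))
E
```

```text
top [[328.4, 257.3], [343.0, 208.3], [361.7, 213.9], [347.1, 262.9]]
[[0.5408, -0.0041, 0.118], [0.645, -0.0395, 0.118], [0.6312, -0.0784, 0.118], [0.5275, -0.0425, 0.118]]
scene [[244.6, 215.1], [303.9, 204.3], [307.7, 225.1], [248.3, 235.9]]
[[0.6319, -0.0796, 0.118], [0.5247, -0.0434, 0.118], [0.5439, 0.0013, 0.118], [0.648, -0.0346, 0.118]]
edge dir,pt [ 0.15114367  0.9885118   0.67346597 -0.04825797]
corners [[0.719, 0.271, 0.11], [0.621, -0.401, 0.11], [0.386, -0.366, 0.11], [0.483, 0.303, 0.11]]
tri hole (array([ 0.6258281 , -0.05499532,  0.1132082 ]), np.float64(0.00208634446878544))
```

View pics/crop1.png

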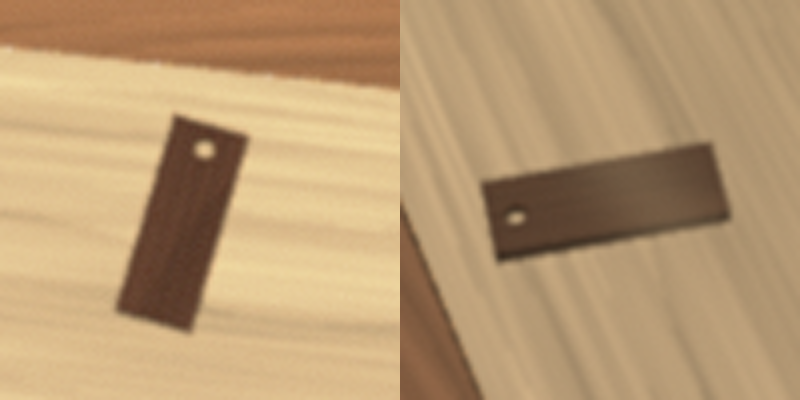

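The tag points 10° clockwise of square, and its hole end is 33 mm inside the edge. Both cameras agree on this, and the height from the two views fits the shelf's 110 mm plus the tag. The plan is to put nearly shut fingers behind the tail, square to the edge, and push along shelf x. First contact is at the right tail corner, so the push should also turn the tag straight.

Careful with the scale: shifts go in shares of 62.5 mm and turns go in shares of 2 rad. That gives: -0.05 m is -0.8, -0.032 m is -0.512, -0.116 rad / 2 = -0.058.

shift_gripper:
  motion:
    - {"aperture": 0.1,"wz": -0.058}
    - {"aperture": 0.1,"wz": -0.058}
    - {"aperture": 0.1,"tx": -0.512,"ty": -0.8}
    - {"aperture": 0.1,"tx": -0.512,"ty": -0.8}
    - {"aperture": 0.1,"tx": -0.512,"ty": -0.8}

```text
time: 0.72
tool_pos: [0.3064, 0.415, 0.2307]
tool_rot: [-0.0, 0.075, 0.997, -0.0]
contact_force: [1.0, 0.5, 0.6]
gripper_width: 0.1
grasp_force: 0.0
```

shift_gripper:
  motion:
    - {"aperture": 0.1,"tx": -0.512,"ty": -0.8}
    - {"aperture": 0.1,"tx": -0.512,"ty": -0.8}
    - {"aperture": 0.1,"tx": -0.512,"ty": -0.8}
    - {"aperture": 0.1,"tx": -0.512,"ty": -0.8}
    - {"aperture": 0.1,"tx": -0.512,"ty": -0.8}

```text
time: 1.35
tool_pos: [0.4268, 0.1436, 0.231]
tool_rot: [0.0, 0.076, 0.997, 0.0]
contact_force: [1.6, 0.6, -0.1]
gripper_width: 0.102
grasp_force: 0.0
```

shift_gripper:
  motion:
    - {"aperture": 0.1,"tx": -0.512,"ty": -0.8}
    - {"aperture": 0.1,"tx": -0.512,"ty": -0.8}
    - {"aperture": 0.1}
    - {"aperture": 0.1}

```text
time: 1.85
tool_pos: [0.4743, 0.037, 0.2308]
tool_rot: [-0.001, 0.076, 0.997, 0.0]
contact_force: [0.5, 0.7, 0.9]
gripper_width: 0.099
grasp_force: 0.0
```

```bash
cat >> h.py <<'E'
E0=np.array([.67347,-.04826]);X=np.array([.98851,-.15114]);Y=np.array([.15114,.98851])
def sh(p): d=np.asarray(p)[...,:2]-E0; return np.stack([d@X,d@Y],-1)
def tool():
    s=manip.state();q=s["tool_rot"];M=R.from_quat([*q[1:],q[0]]).as_matrix()
    print("t",s["time"],"shelf xy",sh(s["tool_pos"]).round(4),"z",s["tool_pos"][2].round(4),"tool y in shelf",(M[:2,1]@X).round(4),"tilt",M[:2,2].round(4),"open",s["gripper_width"],"F",np.round(s["contact_force"],1))
E
python3 -c "from h import *;tool()"
```

```text
t 1.85 shelf xy [-0.2097  0.0542] z 0.2308 tool y in shelf 0.0007 tilt [-0.0012  0.0005] open 0.09906907424608259 F [0.5 0.7 0.9]
```

Scaled: 0.05 m is 0.8, 0.04 m is 0.64.

shift_gripper:
  motion:
    - {"aperture": 0.1,"tx": -0.272,"ty": -0.48}
    - {"aperture": 0.1,"tx": -0.272,"ty": -0.496}
    - {"aperture": 0.1,"tz": 0.8}
    - {"aperture": 0.1,"tz": 0.64}
    - {"aperture": 0.1}

```text
time: 2.48
tool_pos: [0.496, -0.0264, 0.1374]
tool_rot: [-0.004, 0.075, 0.997, 0.001]
contact_force: [-0.7, 0.2, 0.0]
gripper_width: 0.097
grasp_force: 0.0
```

shift_gripper:
  motion:
    - {"aperture": 0.1,"tz": 0.288}
    - {"aperture": 0.1,"tz": 0.16}
    - {"aperture": 0.1}
    - {"aperture": 0.1}

```text
time: 2.98
tool_pos: [0.4997, -0.0287, 0.1141]
tool_rot: [0.001, 0.076, 0.997, -0.0]
contact_force: [-0.3, -0.5, 0.2]
gripper_width: 0.101
grasp_force: 0.0
```

```bash
python3 - <<'E'
from h import *
tool()
t=manip.grab_frame("top")[:,:,::-1];s=manip.grab_frame("scene")[:,:,::-1]
cv2.imwrite("pics/crop2.png",np.hstack([cv2.resize(t[190:290,300:400],None,fx=4,fy=4,interpolation=2),cv2.resize(s[170:270,245:345],None,fx=4,fy=4,interpolation=2)]))
E
```

```text
t 2.975 shelf xy [-0.1748 -0.0069] z 0.1141 tool y in shelf 0.0001 tilt [ 0.0013 -0.0003] open 0.10081713867365691 F [-0.3 -0.5  0.2]
```

View pics/crop2.png

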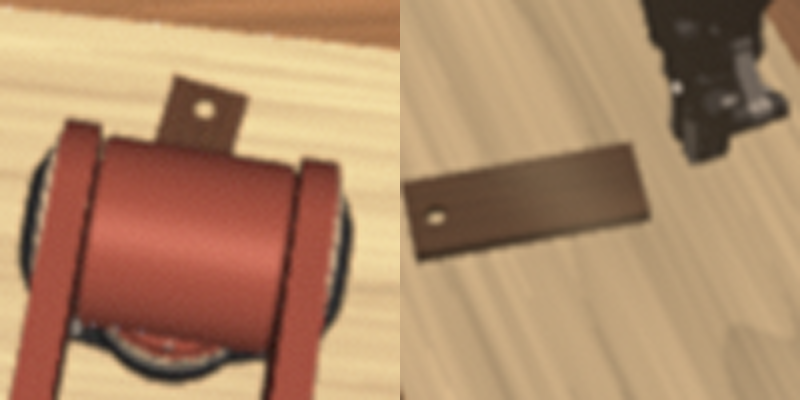

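The scene view shows the fingertip at crop (690,160), which is full-picture (317.5,210). It is about 20 mm behind the tail and the tag hasn't moved. I'll check its lateral offset.

```bash
python3 - <<'E'
from h import *
print(sh(at("scene",[(317.5,210.2),(307.5,224.5),(302.7,206.5),(325.5,209)],.115)).round(4))
E
```

```text
[[-0.1668  0.003 ]
 [-0.1366  0.0261]
 [-0.1446 -0.0159]
 [-0.1819  0.0062]]
```

Scaled: -0.006 m is -0.096, -0.003 m is -0.048.

shift_gripper:
  motion:
    - {"aperture": 0.2,"ty": -0.048,"tz": 0.024}
    - {"aperture": 0.2}
    - {"aperture": 0.2,"tx": -0.096}
    - {"aperture": 0.2,"tx": -0.096}
    - {"aperture": 0.2,"tx": -0.064}

```text
time: 3.7
tool_pos: [0.5151, -0.034, 0.1119]
tool_rot: [0.0, 0.076, 0.997, -0.0]
contact_force: [0.2, 0.3, 0.3]
gripper_width: 0.202
grasp_force: 0.0
```

shift_gripper:
  motion:
    - {"aperture": 0.2,"tx": -0.08}
    - {"aperture": 0.2,"tx": -0.08}
    - {"aperture": 0.2,"tx": -0.08}
    - {"aperture": 0.2,"tx": -0.08}
    - {"aperture": 0.2}

```text
time: 4.32
tool_pos: [0.5346, -0.037, 0.1119]
tool_rot: [0.0, 0.076, 0.997, -0.0]
contact_force: [0.0, -0.3, 0.1]
gripper_width: 0.2
grasp_force: 0.0
```

```bash
python3 - <<'E'
from h import *
tool()
s=manip.grab_frame("scene")[:,:,::-1]
cv2.imwrite("pics/crop3.png",cv2.resize(s[170:270,215:345],None,fx=6,fy=6,interpolation=2))
E
```

```text
t 4.325 shelf xy [-0.139  -0.0099] z 0.1119 tool y in shelf 0.0 tilt [ 0.0001 -0.    ] open 0.19952214552383984 F [ 0.  -0.3  0.1]
```

View pics/crop3.png

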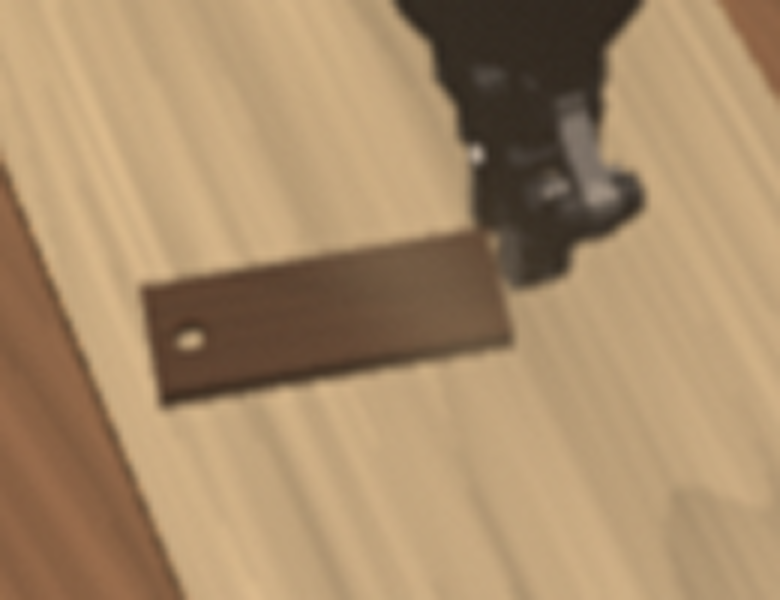

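The far finger is on the right tail corner. The tag is moving and turning anticlockwise as planned, with its hole end at crop (143,288)–(163,395). I'll push on.

Scaled: -0.005 m is -0.08.

shift_gripper:
  motion:
    - {"aperture": 0.2,"tx": -0.08}
    - {"aperture": 0.2,"tx": -0.08}
    - {"aperture": 0.2,"tx": -0.08}
    - {"aperture": 0.2,"tx": -0.08}
    - {"aperture": 0.2,"tx": -0.08}

```text
time: 5.0
tool_pos: [0.5593, -0.0408, 0.1118]
tool_rot: [-0.0, 0.076, 0.997, 0.0]
contact_force: [-0.3, -0.5, -0.2]
gripper_width: 0.206
grasp_force: 0.1
```

shift_gripper:
  motion:
    - {"aperture": 0.2,"tx": -0.08}
    - {"aperture": 0.2,"tx": -0.08}
    - {"aperture": 0.2}

```text
time: 5.38
tool_pos: [0.5692, -0.0424, 0.1119]
tool_rot: [0.0, 0.076, 0.997, -0.0]
contact_force: [-0.4, 0.5, -0.6]
gripper_width: 0.203
grasp_force: 0.0
```

```bash
python3 - <<'E'
from h import *
tool()
s=manip.grab_frame("scene")[:,:,::-1]
cv2.imwrite("pics/crop4.png",cv2.resize(s[170:270,205:335],None,fx=6,fy=6,interpolation=2))
E
```

```text
t 5.375 shelf xy [-0.1039 -0.0099] z 0.1119 tool y in shelf 0.0001 tilt [ 0.0002 -0.0001] open 0.2028285030474134 F [-0.4  0.5 -0.6]
```

View pics/crop4.png

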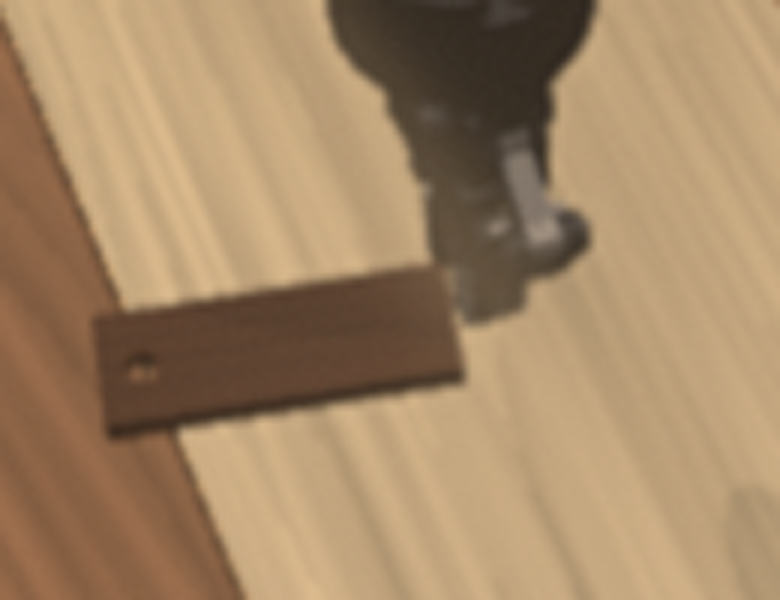

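The tag is now sticking out past the edge. Its upper-face corners in the crop are (93,316), (107,426), (440,265) and (463,375).

```bash
python3 - <<'E'
from h import *
c=np.array([(93,316),(107,426),(440,265),(463,375)])
p=sh(at("scene",(c+.5)/6-.5+[205,170],.118));print(p.round(4))
h=p[:2].mean(0);t=p[2:].mean(0);d=h-t;print(h,t,np.degrees(np.arctan2(d[1],d[0])),np.linalg.norm(d))
# edge in the scene view: crop points on the edge line
print(sh(at("scene",(np.array([(120,300),(240,592),(60,140)])+.5)/6-.5+[205,170],.11)).round(4))
E
```

```text
[[ 0.0107 -0.0393]
 [ 0.0193  0.0012]
 [-0.0946 -0.016 ]
 [-0.086   0.0255]]
[ 0.01503601 -0.01907222] [-0.09031926  0.00473558] -12.733614406176603 0.10801177825002077
[[ 0.0003 -0.0478]
 [ 0.0008  0.0667]
 [-0.0015 -0.1164]]
```

The overhang is already about 15 mm, but friction at the corner kept the tag from turning; it is still at −12.7°. I'll back off, go round to its +y side, and push the tail sideways to square it.

Scaled: 0.033 m is 0.528, -0.025 m is -0.4.

shift_gripper:
  motion:
    - {"aperture": 0.2,"tx": 0.4}
    - {"aperture": 0.2,"ty": 0.528}
    - {"aperture": 0.2,"ty": 0.512}
    - {"aperture": 0.2,"tx": -0.4}
    - {"aperture": 0.2,"tx": -0.416}

```text
time: 6.05
tool_pos: [0.6048, 0.0186, 0.1119]
tool_rot: [0.0, 0.075, 0.997, -0.0]
contact_force: [-0.3, -0.1, -0.6]
gripper_width: 0.199
grasp_force: 0.0
```

shift_gripper:
  motion:
    - {"aperture": 0.2}
    - {"aperture": 0.2,"ty": -0.096}
    - {"aperture": 0.2,"ty": -0.096}
    - {"aperture": 0.2,"ty": -0.08}
    - {"aperture": 0.2}

```text
time: 6.68
tool_pos: [0.6015, 0.0007, 0.1119]
tool_rot: [0.0, 0.076, 0.997, -0.0]
contact_force: [0.2, 0.6, -0.5]
gripper_width: 0.2
grasp_force: 0.0
```

shift_gripper:
  motion:
    - {"aperture": 0.2,"ty": -0.064}
    - {"aperture": 0.2,"ty": -0.064}
    - {"aperture": 0.2}
    - {"aperture": 0.2}

```text
time: 7.18
tool_pos: [0.6006, -0.0067, 0.1118]
tool_rot: [-0.0, 0.076, 0.997, 0.0]
contact_force: [0.0, 0.2, -0.5]
gripper_width: 0.203
grasp_force: 0.0
```

```bash
python3 - <<'E'
from h import *
tool()
s=manip.grab_frame("scene")[:,:,::-1]
cv2.imwrite("pics/crop5.png",cv2.resize(s[170:270,205:335],None,fx=6,fy=6,interpolation=2))
E
```

```text
t 7.175 shelf xy [-0.0783  0.0301] z 0.1118 tool y in shelf 0.0001 tilt [-0.  0.] open 0.20258901381688915 F [ 0.   0.2 -0.5]
```

View pics/crop5.png

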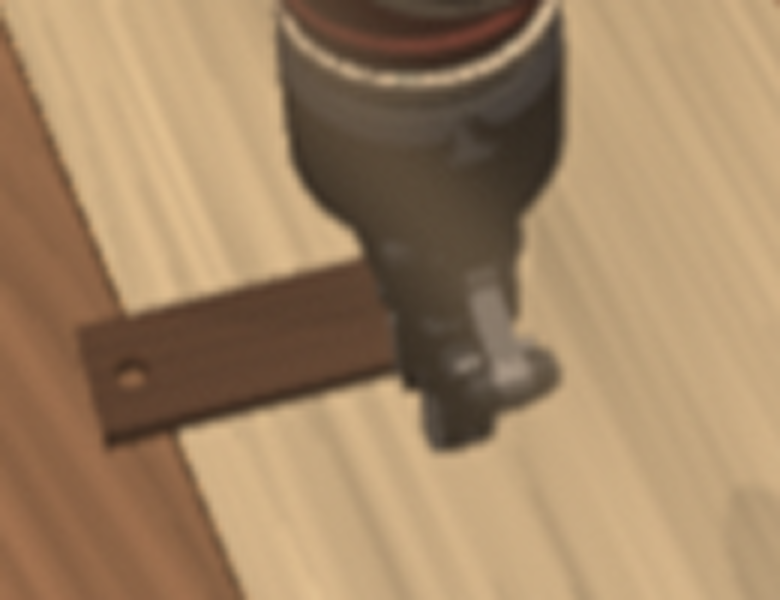

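The tag has turned. Its hole-end corners are at crop (79,327) and (105,435), and its right side runs to (360,262).

```bash
python3 - <<'E'
from h import *
c=np.array([(79,327),(105,435),(360,262),(385,367)])
p=sh(at("scene",(c+.5)/6-.5+[205,170],.118));print(p.round(4))
for a,b in((0,2),(1,3)): d=p[a]-p[b];print(np.degrees(np.arctan2(d[1],d[0])))
d=p[1]-p[0];print("end face",np.degrees(np.arctan2(-d[0],d[1])),"overhang",p[:2].mean(0))
E
```

```text
[[ 0.016  -0.037 ]
 [ 0.0209  0.0041]
 [-0.0721 -0.0267]
 [-0.0653  0.0135]]
-6.67457177939052
-6.253005555355182
end face -6.791351728731553 overhang [ 0.01843553 -0.01649372]
```

Scaled: 0.015 m is 0.24, -0.004 m is -0.064.

shift_gripper:
  motion:
    - {"aperture": 0.2,"ty": -0.064}
    - {"aperture": 0.2,"ty": -0.056}
    - {"aperture": 0.2}
    - {"aperture": 0.2}
    - {"aperture": 0.2,"ty": 0.24}

```text
time: 7.85
tool_pos: [0.6018, 0.0007, 0.1119]
tool_rot: [0.0, 0.077, 0.997, 0.0]
contact_force: [0.4, 0.1, 0.5]
gripper_width: 0.198
grasp_force: 0.0
```

shift_gripper:
  motion:
    - {"aperture": 0.2,"tx": 0.384,"ty": 0.16}
    - {"aperture": 0.2,"tx": 0.384}
    - {"aperture": 0.2,"ty": -0.48}
    - {"aperture": 0.2,"ty": -0.48}
    - {"aperture": 0.2}

```text
time: 8.48
tool_pos: [0.5468, -0.0418, 0.112]
tool_rot: [0.0, 0.077, 0.997, 0.0]
contact_force: [0.1, -0.4, 0.5]
gripper_width: 0.198
grasp_force: 0.0
```

```bash
python3 - <<'E'
from h import *
tool()
s=manip.grab_frame("scene")[:,:,::-1]
cv2.imwrite("pics/crop6.png",cv2.resize(s[170:270,205:335],None,fx=6,fy=6,interpolation=2))
E
```

```text
t 8.475 shelf xy [-0.1262 -0.0127] z 0.112 tool y in shelf 0.0019 tilt [0.0004 0.0002] open 0.19829653741326508 F [ 0.1 -0.4  0.5]
```

View pics/crop6.png

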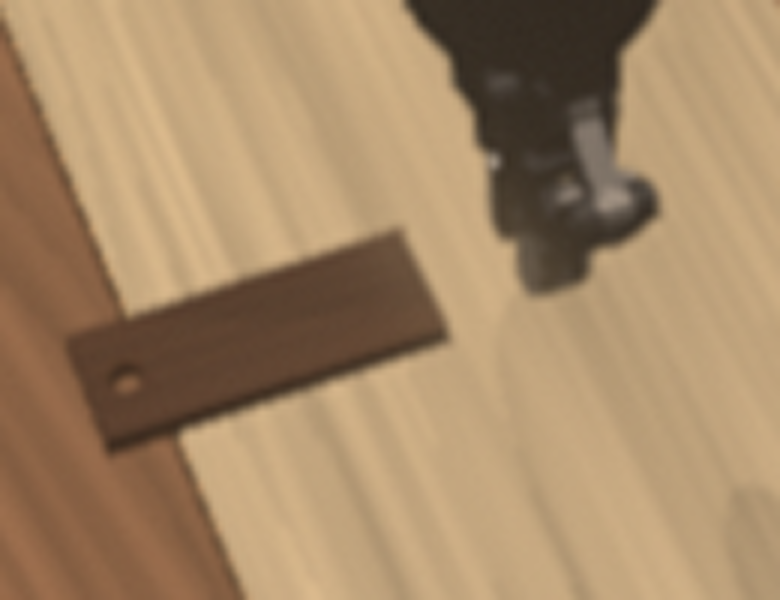

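The tag is nearly square now. Its upper-face corners in the crop are (67,340), (107,440), (400,230) and (448,333), and the hand is clear behind it.

```bash
python3 - <<'E'
from h import *
c=np.array([(67,340),(107,441),(400,230),(449,334)])
p=sh(at("scene",(c+.5)/6-.5+[205,170],.118));print(p.round(4))
h=p[:2].mean(0);t=p[2:].mean(0);d=h-t;print(h,t,np.degrees(np.arctan2(d[1],d[0])),np.linalg.norm(d))
print(sh(at("scene",(np.array([(518,235),(530,290)])+.5)/6-.5+[205,170],.114)).round(4))
E
```

```text
[[ 0.0209 -0.0338]
 [ 0.021   0.0063]
 [-0.088  -0.0336]
 [-0.0876  0.0096]]
[ 0.02093142 -0.0137277 ] [-0.08783771 -0.01198606] -0.9173553191877941 0.10878307350514115
[[-0.1224 -0.0203]
 [-0.1178  0.001 ]]
```

It is square to within 1° with a 21 mm overhang, so I'll push the last 9 mm and back off.

shift_gripper:
  motion:
    - {"aperture": 0.2,"tx": -0.16}
    - {"aperture": 0.2,"tx": -0.16}
    - {"aperture": 0.2,"tx": -0.08}
    - {"aperture": 0.2,"tx": -0.064}
    - {"aperture": 0.2,"tx": -0.064}

```text
time: 9.15
tool_pos: [0.5795, -0.0463, 0.1117]
tool_rot: [-0.0, 0.076, 0.997, 0.0]
contact_force: [-0.4, -0.7, -0.9]
gripper_width: 0.198
grasp_force: 0.1
```

shift_gripper:
  motion:
    - {"aperture": 0.2,"tx": -0.048}
    - {"aperture": 0.2,"tx": -0.024}
    - {"aperture": 0.2}
    - {"aperture": 0.2}

```text
time: 9.65
tool_pos: [0.5837, -0.0471, 0.1118]
tool_rot: [0.0, 0.076, 0.997, -0.0]
contact_force: [0.7, -0.6, -0.1]
gripper_width: 0.203
grasp_force: 0.0
```

```bash
python3 -c "from h import *;tool()"
```

```text
t 9.65 shelf xy [-0.0889 -0.0124] z 0.1118 tool y in shelf 0.0001 tilt [ 0. -0.] open 0.20296538376696427 F [ 0.7 -0.6 -0.1]
```

shift_gripper:
  motion:
    - {"aperture": 0.2,"tx": 0.48}
    - {"aperture": 0.2,"tx": 0.48}
    - {"aperture": 0.2,"tx": 0.48,"tz": -0.64}
    - {"aperture": 0.2,"tx": 0.48,"tz": -0.64}
    - {"aperture": 0.2,"ty": 0.96,"tz": -0.32}

```text
time: 10.28
tool_pos: [0.4741, 0.0278, 0.2148]
tool_rot: [0.003, 0.079, 0.997, -0.0]
contact_force: [0.6, 0.3, 0.6]
gripper_width: 0.202
grasp_force: 0.0
```

shift_gripper:
  motion:
    - {"aperture": 0.2,"ty": 0.96}
    - {"aperture": 0.2,"ty": 0.96}
    - {"aperture": 0.2,"ty": 0.96}
    - {"aperture": 0.2}
    - {"aperture": 0.2}

```text
time: 10.9
tool_pos: [0.5011, 0.2075, 0.2114]
tool_rot: [-0.0, 0.075, 0.997, -0.0]
contact_force: [-0.6, 0.0, -0.1]
gripper_width: 0.199
grasp_force: 0.0
```

```bash
python3 - <<'E'
from h import *
tool()
t=manip.grab_frame("top")[:,:,::-1];s=manip.grab_frame("scene")[:,:,::-1]
cv2.imwrite("pics/top7.png",t);cv2.imwrite("pics/scene7.png",s)
cv2.imwrite("pics/crop7.png",np.hstack([cv2.resize(t[175:275,290:390],None,fx=4,fy=4,interpolation=2),cv2.resize(s[180:280,200:300],None,fx=4,fy=4,interpolation=2)]))
E
```

```text
t 10.9 shelf xy [-0.209   0.2268] z 0.2114 tool y in shelf -0.0006 tilt [-0.0004 -0.0006] open 0.1988868939361029 F [-0.6  0.  -0.1]
```

View pics/crop7.png

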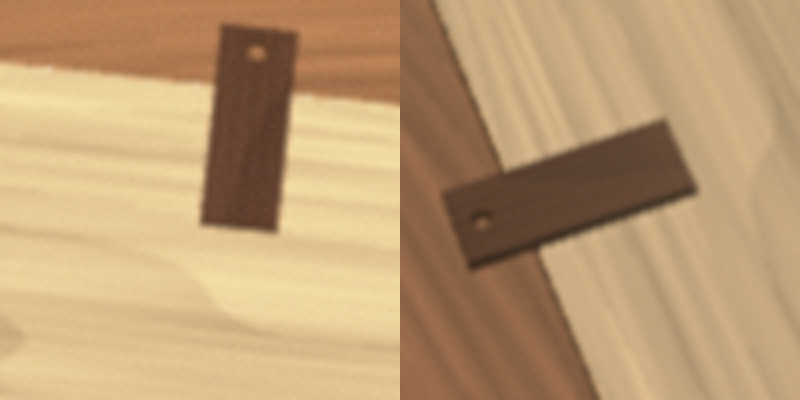

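The top crop shows tag corners at (219,25), (298,32), (201,224) and (278,233). In the scene crop they are at (442,192), (469,261), (665,119) and (697,187).

```bash
python3 - <<'E'
from h import *
def rep(n,c,o,z=.118):
    p=sh(at(n,(np.array(c)+.5)/4-.5+o,z));h=p[:2].mean(0);t=p[2:].mean(0);d=h-t
    print(n,"end",h.round(4),"tail",t.round(4),"deg",np.degrees(np.arctan2(d[1],d[0])).round(2),"len",np.linalg.norm(d).round(4))
rep("top",[(219,25),(298,32),(201,224),(278,233)],[290,175])
rep("scene",[(42,192),(69,261),(265,119),(297,187)],[200,180])
# shelf edge next to the tag, each view
print(sh(at("top",(np.array([(210,80),(300,94)])+.5)/4-.5+[290,175],.11)).round(4),sh(at("scene",(np.array([(102,165),(141,252)])+.5)/4-.5+[200,180],.11)).round(4))
# have the other things moved?
for n in("top","scene"):
    a=cv2.imread(f"pics/{n}0.png");b=cv2.imread(f"pics/{n}7.png")
    for k,(x0,y0,x1,y1) in dict(top=dict(key=(245,230,270,268),file=(424,228,445,312),cup=(465,215,520,262)),scene=dict(key=(325,275,365,308),file=(225,128,305,162),cup=(190,55,245,135)))[n].items(): print(n,k,"diff",np.abs(a[y0:y1,x0:x1].astype(int)-b[y0:y1,x0:x1]).mean().round(2))
E
```

```text
top end [ 0.0318 -0.0133] tail [-0.0786 -0.0144] deg 0.57 len 0.1104
scene end [ 0.0314 -0.0144] tail [-0.0775 -0.0131] deg -0.65 len 0.1088
[[ 0.0028  0.0095]
 [ 0.0004 -0.0392]] [[ 0.0003 -0.0446]
 [-0.0009  0.0087]]
top key diff 8.6
top file diff 7.74
top cup diff 6.46
scene key diff 9.85
scene file diff 9.9
scene cup diff 7.09
```

Both views put the overhang at about 31 mm and the tag square to within 1°. The key blank, file and cup are unchanged, and the hand is 100 mm above the shelf.

```bash
python3 -c "from plant import manip;print(manip.job_done())"
```

```text
the job is handed in; nothing more can be done
None
```

The job is handed in: the tag lies flat and square to the front edge (within about 1°), its hole end about 31 mm out by both cameras; the file, key blank and cup were left alone and the hand is clear.

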